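Refit the upper tier of a sweet-shop display stand

ROBOT

A 7-joint arm with a two-finger parallel gripper is mounted at the origin on the work surface. World frame = base frame: x ahead of the robot, y to its left, z up, the work surface at z = 0. Lengths are in m, angles in rad, forces in N, time in s.
With the tool pointing down it reaches from about 0.35 to 0.9 m from the base axis. Payload 19.9 kg.
Tool frame: the origin (TCP) lies midway between the tips of the shut fingers; the grasp point (between the pads) lies 19 mm behind it (pinch_z is the distance from the TCP to the grasp point, in m); z points along the fingers, y is the line along which they close (so a half turn about z gives the same grasp; the last joint's range is limited). The gripper opens to 85 mm and grips with 20 to 120 N. Pads are 22 mm wide; open, the fingers measure 114 mm over their backs; the gripper's body (76 mm by 85 mm) begins 54 mm behind the grasp point. The pads swing forward as they close: fully open they stand 13 mm farther back than shut.
Start: joints at [-1.369, 0.417, -0.01, 1.614, 0.005, 1.111, -0.053], TCP at [0.151, 0.606, 0.205] pointing down, gripper open.
Joint ranges: [-2.81, 2.81], [-0.39, 2.02], [-1.27, 1.25], [0.06, 2.57], [-1.19, 4.33], [0.19, 2], [-2.82, 2.82]. Speed limits (rad/s): [1.89, 1.89, 2.39, 2.39, 3.01, 3.01, 3.01].

INTERFACE

Orientations are given as a rotation vector (axis times angle).
In Python, from workcell import read_state, read_camera, sign_off, boxes_of, pinch_z gives the robot as it stands. The module is installed in compiled form; this text tells all that it offers.
- The arm moves only by the tool play_rows, never from a script. Its argument "plan" is text: rows parted by semicolons, each of 6 numbers parted by spaces: the shift along the tool's x, y, z in units of 50 mm (1.0 is 50 mm), then the turn, a rotation vector about the tool's x, y, z in units of 6 degrees (1.0 is 6 degrees). In form: tx ty tz ax ay az; .... A call has 1 to 8 rows; each row shifts and turns the commanded pose from where the row before left it, along the tool's axes as they then stand; what a row does not reach is not made up. A row lasts 1/8 s, in which the tool goes at most 62.5 mm and 10.7 degrees, less where a joint would pass 70% of its speed; a pose out of reach is approached as far as the arm can. A call is refused whole if a number of a shift passes 1 or a number of a turn 1, either way. A call with a gripper value outside its range is refused whole. "fingers" is the closure, from -1 (fully open) to 1 (shut), set as the call begins (left out, the last holds). The fingers move at their own pace and stop on an object; "squeeze" is the grip in N (left out, the last holds). Time passes only in rows, so rows that do not move let the fingers close. It gives the time, the measured TCP pose, the force, the opening and the grip force at its end, in the units of the state.
- read_state(): the state, without advancing time (a new reading comes with each control period).
- read_camera(name): name is "scene" or "top"; returns a dict with "img" (480x640x3 uint8, blue, green, red), "fovy" (degrees; the focal length in pixels is half the picture's height over the tangent of half this angle, whatever the lens; pixels are square), "cx", "cy" (the principal point, pixels), "rvec" (rotation vector, rad) and "tvec" (3), from world to camera coordinates, as OpenCV has them. Camera axes: x right, y down, z forward; pixel columns grow to the right and rows downward; lengths in m; the calibration is good to about 2 mm. A picture is of the moment at which its call begins. There is no depth.
- sign_off(): hands the job in; it is judged then, once.
Trained networks look in the newest picture that a camera, given by its name, has taken for a name from the list of things; names that differ only in an ending like _2 or _b are one class to them, and where a whole thing is asked for, a point or a joint stands for the part that bears it (a point fixed in the world has none). Each returns a list of dicts, best first, with "confidence" (0 to 1); they miss things now and then, are a little off and sometimes report something else, mostly with a low value. They report only what shows in the picture. A call takes as long as a camera call. They do not tell look-alikes from the thing itself.
- boxes_of(camera, thing): "bbox" ([left, top, width, height] in pixels, round what is visible of it).
The state is a dict: "clock": time; "q": joint angles; "qvel": joint speeds; "joint_torque": joint torques, N m; "eef_pos": TCP position; "tool_rot": TCP orientation; "wrist_force": force on the tool from outside, world axes, zero at the start; "torque": the same for the moment, N m; "finger_gap": opening from 0.0 (shut) to 1.0 (fully open); "grip_force": force on a finger pad.
Only numpy, scipy, OpenCV 4.12 (cv2) and the standard library are available. Lean on these libraries where they do the work, as an engineer would, in place of code of your own. Each camera call takes 0.05 s, during which the arm holds its last target. There are 200 camera calls.

TASK

Lift the upper tier of the sweet display out of the glass jar it is parked in and refit it on the stand: lean it 10 to 20 degrees and start its stem edge first into the mouth of the brass socket, then straighten it upright and slide it fully home until the collar sits on the socket. Go by feel, never pressing harder than 25 N nor dropping it, and leave the jar, the tin, the lidded sweet jar and the scoop where they are.

Things in the scene. Friction and masses are not known exactly. Their poses are not given: they have to be found in the camera images.
- tier: Upper tier, one rigid piece, 0.25-0.42 kg. Origin: centre of its stem's flat foot; z up the stem. Brass stem 16 mm diameter, 1 mm chamfer at the foot; collar 26 mm diameter, 48-54 mm above the foot; white dish 131 mm diameter, underside at 92 mm, rim top at 99 mm; red handle above. Starts upright, dish flat on the mouth of the glass jar, stem hanging free inside, its foot 12 mm above the counter.
- tier_handle (a point): Middle of the tier's red square handle, on the stem's axis, 131 mm above the foot. The handle is 20 x 20 mm, from 110 to 152 mm above the foot (a brass stud adds 3 mm); its flat sides face the tier's x and y axes.
- stand: Lower tray of the display, fixed to the counter: yellow, round, 200 mm diameter (red trim 208 mm), rim 36 mm high, with sweets up to 42 mm high. Origin: centre of its underside, on the counter. A hub 64 mm in diameter and 58 mm high in its middle carries the brass socket: flange 54 mm diameter up to 62 mm, neck 31 mm diameter up to the mouth at 70 mm.
- stand_socket (a point): Centre of the hub at the height of the socket's mouth, 70 mm above the counter. The mouth is level and sharp-edged, its vertical bore 17.5 mm in diameter, 52 mm deep. The socket is screwed down firmly but off-centre: its true axis stands 4 to 6 mm from this point in an unknown direction, unmeasured: feel for it. With the tier home the foot is 48 mm below this height.
- jar: Open glass jar, loose, 0.7 kg, 100 mm outside diameter, 4 mm wall, 104 mm high; origin at the centre of its underside.
- tin: Bystander: closed red tin 78 x 113 x 57 mm high; origin at the centre of its underside.
- sweetjar: Bystander: amber jar with a red lid, 64 mm diameter, 95 mm high; origin at the centre of its underside.
- scoop: Bystander: steel scoop lying on the counter, 150 mm long, 52 mm wide, 24 mm high; blade along its +x, black handle along its -x.
There are look-alikes about, which are no part of the job. Leave any black or purple look-alike of the jar alone.

How it is judged:
On the way, in this order (a step that is already met when the one before it is completed fails the run):
1. the stem's foot is started in the socket's mouth while the tier leans more than 6 degrees (angle between tier's own z axis and vertical above 0.105 rad and z of tier in the frame of stand_socket below -0.0003 m and horizontal distance between tier and stand_socket below 0.016 m), for 0.1 s.
2. the tier is straightened upright with the stem at least 12 mm down the bore (angle between tier's own z axis and vertical below 0.07 rad and z of tier in the frame of stand_socket below -0.012 m and horizontal distance between tier and stand_socket below 0.009 m), for 0.05 s.
At the end, for the whole second after the job is handed in: The tier is released and at rest in the socket, upright within 3 degrees, its foot at least 46 mm below the mouth (collar on the socket within 2 mm). The jar stands upright within 30 mm of its start; tin, sweet jar and scoop lie within 15 mm of theirs (z of tier in the frame of stand_socket below -0.046 m and horizontal distance between tier and stand_socket below 0.009 m and angle between tier's own z axis and vertical below 0.05 rad and linear speed of tier below 0.02 m/s and distance of jar from where it was at the start of the episode below 0.03 m and angle between jar's own z axis and vertical below 0.1 rad and distance of each of tin, sweetjar, scoop from where it was at the start of the episode below 0.015 m); the robot touches nothing.
It fails at once if the tier is pressed on the stand with more than 25 N (contact force between tier and stand above 25 N).
It fails at once if the tier is dropped into the socket (faster than 0.25 m/s with its foot at or in the socket) (horizontal distance between tier and stand_socket below 0.02 m and z of tier in the frame of stand_socket below 0.005 m and linear speed of tier above 0.25 m/s).
It fails at once if the glass jar is knocked over or shoved more than 40 mm (angle between jar's own z axis and vertical above 0.35 rad or distance of jar from where it was at the start of the episode above 0.04 m).
It fails at once if a bystander is moved more than 25 mm (distance of any of tin, sweetjar, scoop from where it was at the start of the episode above 0.025 m).
It also fails if it takes over 72 s, if anything falls off the work surface, if the arm or the gripper's body presses on something with over 40 N, if the wrist force passes 120 N, or if a joint passes its speed limit or range.

## Working session

There is one attempt and no reset: what is moved stays moved. The work goes in short steps, Python scripts to look and compute and a tool call to move; the robot and the scene stay as the last step left them, time stands still between calls to the robot, and variables do not carry over. Pictures are saved under pics/ and viewed, at most 10 in all, crops included, and the job is handed in when it is done.

Besides the shell and the picture viewer there is one more tool, called after ">>>" by a JSON object that holds its "op" and its "data", one argument or row to a line. play_rows: Moves the arm, as the interface text tells. Its arguments: {"type":"object","properties":{"plan":{"type":"string"},"fingers":{"type":"number"},"squeeze":{"type":"number"}},"required":["plan"]}

```bash
mkdir -p pics; cat > h.py <<'E'
import numpy as np, cv2
from workcell import *
from scipy.spatial.transform import Rotation as R
def K(c):
    f=240/np.tan(np.radians(c["fovy"])/2); return np.array([[f,0,c["cx"]],[0,f,c["cy"]],[0,0,1]])
def proj(c,P):
    return cv2.projectPoints(np.array(P,float).reshape(-1,3),np.array(c["rvec"],float),np.array(c["tvec"],float),K(c),None)[0].reshape(-1,2)
def ray(c,u,v,z):
    Rm=R.from_rotvec(c["rvec"]).as_matrix(); o=-Rm.T@np.array(c["tvec"]); d=Rm.T@np.linalg.inv(K(c))@[u,v,1]
    return o+d*(z-o[2])/d[2]
E
python3 - <<'E'
from h import *
print(read_state())
print(pinch_z)
for n in ["scene","top"]:
    c=read_camera(n); cv2.imwrite(f"pics/{n}0.png",c["img"]); print({k:v for k,v in c.items() if k!="img"})
    for t in ["tier","tier_handle","stand","jar","tin","sweetjar","scoop"]:
        print(n,t,[(np.round(b["bbox"]).tolist(),round(b["confidence"],2)) for b in boxes_of(n,t)])
E
```

```text
{'clock': 0.0, 'q': array([-1.36849581,  0.41796869, -0.01030371,  1.61415761,  0.00470216,
        1.11066755, -0.05299719]), 'qvel': array([-0.00153885,  0.00065462, -0.0010335 , -0.00033413, -0.0008536 ,
        0.00077555, -0.0017174 ]), 'joint_torque': array([-3.81373320e-04, -8.64433980e+01,  6.78455885e-01, -4.34892869e+01,
        1.90335209e-02,  7.41601893e-03,  4.70375380e-05]), 'eef_pos': array([0.15079527, 0.60616443, 0.20457054]), 'tool_rot': array([-3.81987102e-01, -3.11822957e+00,  1.84771004e-03]), 'wrist_force': array([-0.3835312 ,  0.7264508 ,  0.78613629]), 'torque': array([-0.03565307, -0.02521855,  0.0408106 ]), 'grip_force': 0.0, 'finger_gap': 0.9959270959115155}
0.0187
{'fovy': 51.06643161498866, 'cx': 320.03967579083053, 'cy': 227.29415953091987, 'rvec': array([ 1.22638282,  2.20353819, -1.01034777]), 'tvec': array([ 0.19465232, -0.28728805,  1.66215821])}
scene tier [([336.0, 224.0, 61.0, 45.0], 0.84)]
scene tier_handle [([335.0, 225.0, 62.0, 44.0], 0.73)]
scene stand [([180.0, 172.0, 77.0, 56.0], 0.71)]
scene jar [([271.0, 206.0, 43.0, 64.0], 0.83), ([342.0, 263.0, 43.0, 34.0], 0.76)]
scene tin [([214.0, 246.0, 56.0, 58.0], 0.92), ([450.0, 245.0, 23.0, 48.0], 0.5)]
scene sweetjar [([295.0, 176.0, 25.0, 41.0], 0.6)]
scene scoop [([450.0, 244.0, 22.0, 48.0], 0.88)]
{'fovy': 54.26292288358747, 'cx': 317.0199268724059, 'cy': 234.41915939188982, 'rvec': array([ 2.12735147, -2.14540258,  0.1606726 ]), 'tvec': array([0.13190265, 0.57950349, 1.09451572])}
top tier [([240.0, 195.0, 53.0, 58.0], 0.78)]
top tier_handle [([238.0, 200.0, 57.0, 55.0], 0.74)]
top stand [([420.0, 209.0, 87.0, 82.0], 0.77)]
top jar [([326.0, 204.0, 44.0, 46.0], 0.92), ([213.0, 279.0, 54.0, 50.0], 0.68)]
top tin [([339.0, 152.0, 45.0, 36.0], 0.91)]
top sweetjar [([360.0, 284.0, 26.0, 27.0], 0.82)]
top scoop [([176.0, 268.0, 35.0, 58.0], 0.75)]
```

View pics/scene0.png

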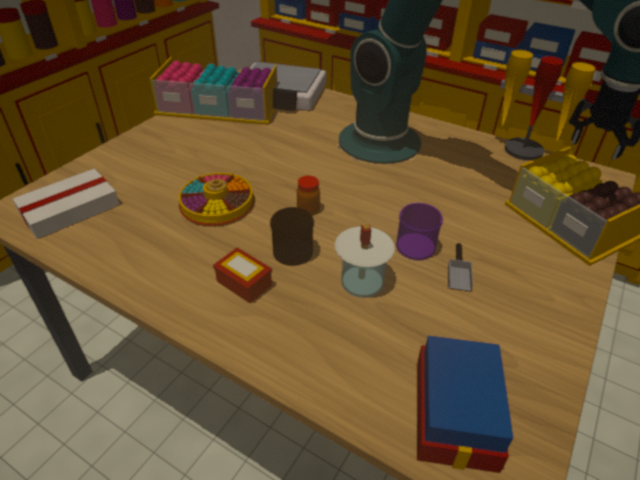

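View pics/top0.png

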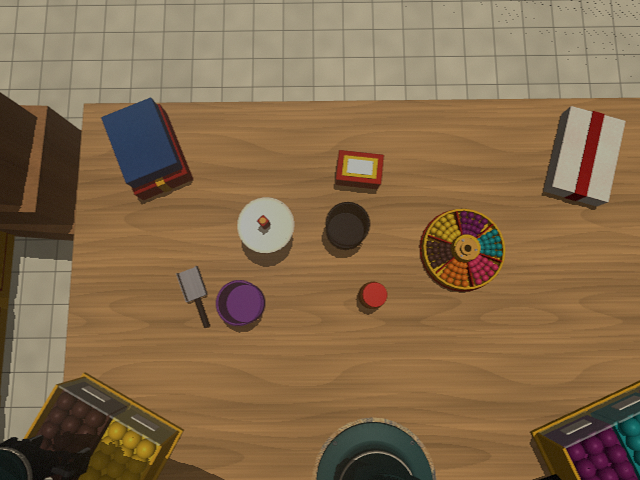

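The scene view shows the tier, a white dish with a red handle at (364,247), on the clear jar at (362,270). Look-alikes of the jar are the black one at (293,236) and the purple one at (419,230). The stand is at (216,197). In the top view the dish is at (266,225), the stand at (464,249), and the black and purple jars at (348,226) and (241,303). I choose the clear jar with the dish and will check it in a crop.

```bash
cat > m.py <<'E'
from h import *
t=read_camera("top"); s=read_camera("scene")
def crop(c,x,y,w,h,k): return cv2.resize(c["img"][y:y+h,x:x+w],None,fx=k,fy=k,interpolation=cv2.INTER_CUBIC)
a=crop(t,232,190,70,70,5); b=crop(t,415,205,95,90,5); d=crop(s,325,215,80,85,5)
cv=np.zeros((450,475+350,3),np.uint8); 
o=np.zeros((600,800,3),np.uint8); o[:350,:350]=a; o[:450,350:800]=b[:, :450]; 
cv2.imwrite("pics/crop1.png",o); 
# dish white
hsv=cv2.cvtColor(t["img"],cv2.COLOR_BGR2HSV)
m=((hsv[...,1]<60)&(hsv[...,2]>110)).astype(np.uint8); mm=np.zeros_like(m); mm[185:265,225:305]=m[185:265,225:305]
cn=max(cv2.findContours(mm,0,2)[0],key=cv2.contourArea); e=cv2.fitEllipse(cv2.convexHull(cn)); print("dish",e, ray(t,*e[0],.111), "diam", np.linalg.norm(ray(t,e[0][0]-e[1][0]/2,e[0][1],.111)-ray(t,e[0][0]+e[1][1]/2,e[0][1],.111)))
# handle top red
m=(((hsv[...,0]<14)|(hsv[...,0]>170))&(hsv[...,1]>90)).astype(np.uint8); mm=np.zeros_like(m); mm[210:240,250:285]=m[210:240,250:285]
ys,xs=np.nonzero(mm); print("handle px",xs.min(),xs.max(),ys.min(),ys.max())
# stand trim
m=((hsv[...,1]>120)&(hsv[...,2]>60)).astype(np.uint8)
print("stand guess", ray(t,464,249.5,.036), ray(t,467,248,.07))
E
python3 m.py
```

```text
dish ((265.27874755859375, 224.90487670898438), (55.18291091918945, 56.1100959777832), 51.64866256713867) [0.59359449 0.24564649 0.111     ] diam 0.12834852667727614
handle px 258 269 215 228
stand guess [ 0.54171593 -0.2310999   0.036     ] [ 0.5410519  -0.22789112  0.07      ]
```

View pics/crop1.png

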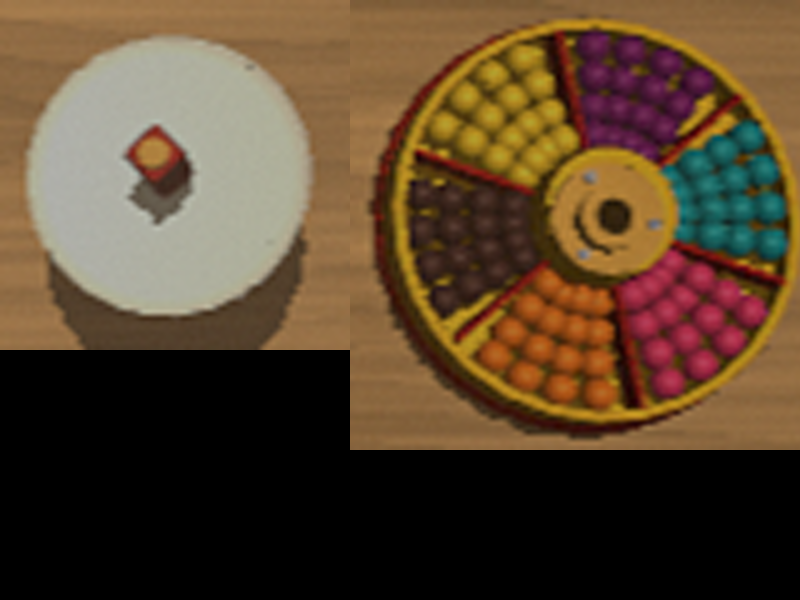

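The crop confirms the white dish with the red handle, which is a diamond of about 45° at crop (155,155). The socket bore shows as a dark spot at crop (615,216), about (467.7,247.8) in the full picture.

```bash
cat > m2.py <<'E'
from h import *
t=read_camera("top"); im=t["img"]; k=8
def up(x,y,w,h): return cv2.resize(im[y:y+h,x:x+w],None,fx=k,fy=k,interpolation=cv2.INTER_CUBIC)
f=lambda p,x,y:((p[0]+.5)/k-.5+x,(p[1]+.5)/k-.5+y)
# hole
g=cv2.cvtColor(up(458,238,20,20),cv2.COLOR_BGR2GRAY)
for th in (45,60,75):
    cs=[c for c in cv2.findContours((g<th).astype(np.uint8),0,1)[0] if cv2.contourArea(c)>300]
    for c in cs:
        (p,d,_)=cv2.fitEllipse(c); u=f(p,458,238); print("hole",th,np.round(u,2),np.round(np.array(d)/k,2),ray(t,*u,.07).round(4))
# hub centre: project stand model and fit rim: yellow rim outer contour at .036 r=.1
hsv=cv2.cvtColor(im,cv2.COLOR_BGR2HSV)
m=np.zeros(im.shape[:2],np.uint8); w=((hsv[...,1]>150)&(hsv[...,2]>150)&(abs(hsv[...,0].astype(int)-24)<6)).astype(np.uint8); m[200:300,410:515]=w[200:300,410:515]
c=np.vstack(cv2.findContours(m,0,1)[0]); e=cv2.fitEllipseDirect(cv2.convexHull(c)); print("rim",e, ray(t,*e[0],.036))
# LSQ of hull pts
P=np.array([ray(t,*q,.036)[:2] for q in cv2.convexHull(c)[:,0].astype(float)])
A=np.c_[2*P,np.ones(len(P))]; s=np.linalg.lstsq(A,(P**2).sum(1),rcond=None)[0]; print("rim c",s[:2],"r",np.sqrt(s[2]+s[:2]@s[:2]))
# handle top
B=up(250,208,30,26); H=cv2.cvtColor(B,cv2.COLOR_BGR2HSV); 
for vmin in (90,110,130):
    mk=((H[...,1]>90)&(H[...,2]>vmin)).astype(np.uint8); c=max(cv2.findContours(mk,0,1)[0],key=cv2.contourArea)
    r=cv2.minAreaRect(c); bx=np.array([ray(t,*f(q,250,208),.164)[:2] for q in cv2.boxPoints(r)]); e=np.diff(bx,axis=0)
    print("handle",bx.mean(0).round(4),np.linalg.norm(e,axis=1).round(4),np.degrees(np.arctan2(e[:,1],e[:,0])).round(1))
st=read_state(); M=R.from_rotvec(st["tool_rot"]).as_matrix(); print(M.round(3))
E
python3 m2.py
```

```text
hole 45 [467.41 247.76] [5.51 6.17] [ 0.5416 -0.2289  0.07  ]
hole 60 [463.47 251.02] [4.67 9.  ] [ 0.5339 -0.2192  0.07  ]
hole 60 [467.43 247.78] [6.01 6.59] [ 0.5416 -0.2289  0.07  ]
hole 75 [462.89 251.31] [4.   8.96] [ 0.5333 -0.2177  0.07  ]
hole 75 [467.43 247.78] [6.46 6.99] [ 0.5416 -0.2289  0.07  ]
rim ((464.3127746582031, 248.47933959960938), (78.4931869506836, 82.3606948852539), 131.69467163085938) [ 0.5442164  -0.23200365  0.036     ]
rim c [ 0.54554977 -0.23196916] r 0.0983460999045116
handle [0.5942 0.2455] [0.0201 0.0199 0.02  ] [ -48.3 -139.2  131.6]
handle [0.5945 0.2458] [0.0196 0.0188 0.0195] [ -45.6 -136.6  134.3]
handle [0.5954 0.2455] [0.0182 0.016  0.0181] [ -62.3 -152.6  117.6]
[[-0.97   0.241  0.   ]
 [ 0.241  0.97  -0.   ]
 [-0.    -0.    -1.   ]]
```

>>> {"op": "play_rows", "data": {
  "plan": "0 0 -0.2 0 0 1;0 0 -0.2 0 0 1;0 0 -0.2 0 0 1;0 0 0 0 0 1;0 0 0 0 0 1;-0.5 0.1 0 0 0 0.5;-0.9 0.1 0 0 0 0;-1 0.15 0 0 0 0",
  "fingers": -1,
  "squeeze": 80
}}

```text
clock: 1.95
eef_pos: [0.2477, 0.5304, 0.2352]
tool_rot: [1.251, 2.881, -0.0]
wrist_force: [0.7, 0.2, 0.7]
finger_gap: 1.002
grip_force: 0.0
```

>>> {"op": "play_rows", "data": {
  "plan": "-1 0.15 0 0 0 0;-1 0.15 0 0 0 0;-1 0.15 0 0 0 0;-1 0.15 0 0 0 0;-1 0.15 0 0 0 0;-1 0.15 0 0 0 0;-1 0.15 0 0 0 0;-0.6 0.1 0 0 0 0"
}}

```text
clock: 2.95
eef_pos: [0.5498, 0.29, 0.2353]
tool_rot: [1.256, 2.879, -0.001]
wrist_force: [0.6, 0.3, 0.4]
finger_gap: 0.997
grip_force: 0.0
```

```bash
cat > d.py <<'E'
import sys
from h import *
# usage: d.py x y z  -> tool-axes units to bring TCP there
st=read_state(); M=R.from_rotvec(st["tool_rot"]).as_matrix(); p=st["eef_pos"]
print("t",st["clock"],"p",p.round(4),"M",M.round(3).tolist(),"F",st["wrist_force"].round(2),"T",st["torque"].round(2),"q",st["q"].round(2),"gap",st["finger_gap"])
if len(sys.argv)>3: print("units",(M.T@(np.array(sys.argv[1:4],float)-p)/.05).round(3))
E
python3 d.py .594 .2456 .124
```

```text
t 2.95 p [0.5498 0.29   0.2353] M [[-0.68, 0.733, 0.001], [0.733, 0.68, -0.001], [-0.001, -0.0, -1.0]] F [0.59 0.3  0.38] T [ 0.   -0.01  0.01] q [-0.77  0.4   0.32  1.6  -0.13  1.17  0.32] gap 0.9974430735145544
units [-1.25   0.045  2.227]
```

>>> {"op": "play_rows", "data": {
  "plan": "-0.6 0 0 0 0 0;-0.5 0.02 0 0 0 0;0 0 0 0 0 0;0 0 0 0 0 0"
}}

```text
clock: 3.45
eef_pos: [0.5857, 0.2536, 0.2352]
tool_rot: [-1.252, -2.881, 0.0]
wrist_force: [0.4, 0.5, -1.2]
finger_gap: 1.001
grip_force: 0.0
```

```bash
python3 d.py .594 .2456 .124; python3 - <<'E'
from h import *
t=read_camera("top"); cv2.imwrite("pics/t2.png",cv2.resize(t["img"][170:280,210:330],None,fx=5,fy=5,interpolation=cv2.INTER_CUBIC))
E
```

```text
t 3.45 p [0.5857 0.2536 0.2352] M [[-0.682, 0.731, -0.0], [0.731, 0.682, 0.0], [0.0, -0.0, -1.0]] F [ 0.4   0.53 -1.18] T [ 0.06  0.01 -0.02] q [-0.7   0.43  0.33  1.55 -0.15  1.18  0.41] gap 1.0010759481491343
units [-0.231  0.013  2.223]
```

View pics/t2.png

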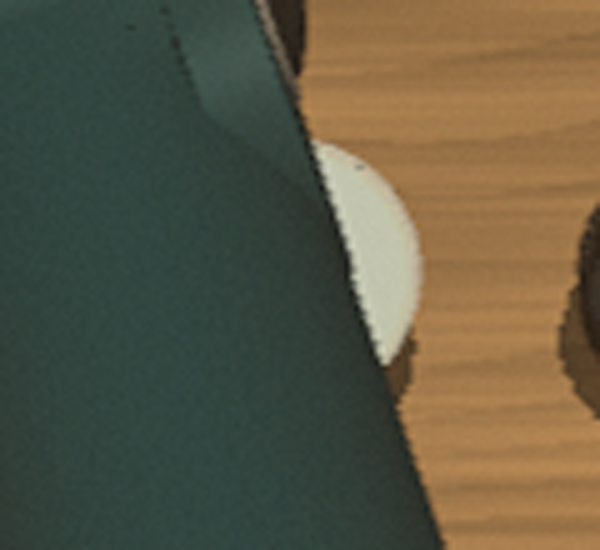

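The arm hides the tier from the top camera, and only the dish edge at crop (385,260) shows. I descend by the measured numbers.

>>> {"op": "play_rows", "data": {
  "plan": "-0.23 0.01 0 0 0 0;0 0 0 0 0 0;0 0 0.6 0 0 0;0 0 0.6 0 0 0;0 0 0.5 0 0 0;0 0 0.35 0 0 0;0 0 0.17 0 0 0;0 0 0 0 0 0"
}}

```text
clock: 4.5
eef_pos: [0.5941, 0.2457, 0.1242]
tool_rot: [-1.252, -2.881, 0.0]
wrist_force: [0.0, 0.0, 0.3]
finger_gap: 0.996
grip_force: 0.0
```

>>> {"op": "play_rows", "data": {
  "plan": "0 0 0 0 0 0;0 0 0 0 0 0;0 0 0 0 0 0;0 0 0 0 0 0;0 0 0 0 0 0;0 0 0 0 0 0",
  "fingers": 1,
  "squeeze": 80
}}

```text
clock: 5.25
eef_pos: [0.5945, 0.246, 0.1247]
tool_rot: [1.251, 2.881, 0.001]
wrist_force: [2.7, 1.8, 4.9]
finger_gap: 0.206
grip_force: 80.2
```

```bash
python3 d.py .594 .2456 .124; python3 - <<'E'
from h import *
t=read_camera("scene"); cv2.imwrite("pics/s2.png",cv2.resize(t["img"][170:310,290:450],None,fx=4,fy=4,interpolation=cv2.INTER_CUBIC))
E
```

```text
t 5.25 p [0.5945 0.246  0.1247] M [[-0.682, 0.731, 0.001], [0.731, 0.682, 0.0], [-0.0, 0.001, -1.0]] F [2.75 1.8  4.94] T [ 0.32 -0.41 -0.  ] q [-0.66  0.55  0.31  1.65 -0.19  0.98  0.46] gap 0.20626839085236018
units [ 0.002 -0.013  0.013]
```

View pics/s2.png

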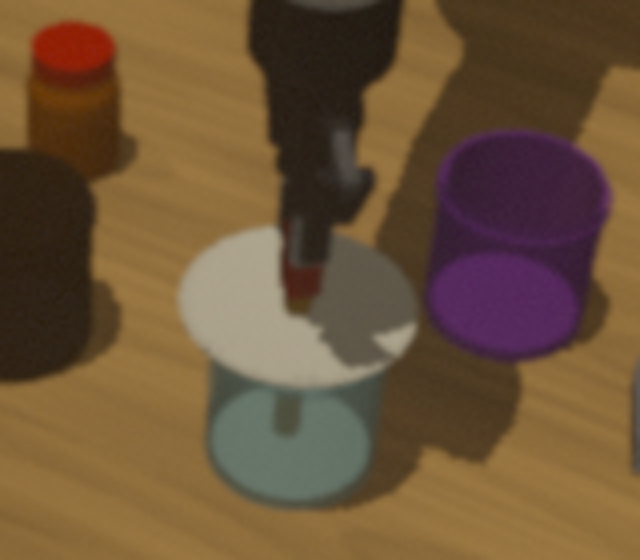

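Grip confirmed: the handle is between the pads, and the stem shows in the jar at crop (287,415). I lift straight up.

>>> {"op": "play_rows", "data": {
  "plan": "0 0 -0.15 0 0 0;0 0 -0.3 0 0 0;0 0 -0.5 0 0 0;0 0 -0.6 0 0 0;0 0 -0.6 0 0 0;0 0 -0.5 0 0 0;0 0 -0.35 0 0 0;0 0 0 0 0 0",
  "squeeze": 120
}}

```text
clock: 6.3
eef_pos: [0.5944, 0.2458, 0.2753]
tool_rot: [1.252, 2.88, 0.002]
wrist_force: [-0.9, -0.6, -3.7]
finger_gap: 0.196
grip_force: 118.0
```

```bash
python3 d.py .5416 -.2289 .275
```

```text
t 6.3 p [0.5944 0.2458 0.2753] M [[-0.682, 0.731, 0.002], [0.731, 0.682, 0.001], [-0.001, 0.002, -1.0]] F [-0.93 -0.6  -3.74] T [0.01 0.03 0.  ] q [-0.68  0.41  0.34  1.49 -0.14  1.26  0.42] gap 0.19569052846215237
units [-6.219e+00 -7.250e+00 -1.000e-03]
```

>>> {"op": "play_rows", "data": {
  "plan": "-0.2 -0.23 0 0 0 0;-0.5 -0.6 0 0 0 0;-0.7 -0.8 0 0 0 0;-0.7 -0.8 0 0 0 0;-0.7 -0.8 0 0 0 0;-0.7 -0.8 0 0 0 0;-0.7 -0.8 0 0 0 0;-0.7 -0.8 0 0 0 0"
}}

```text
clock: 7.3
eef_pos: [0.554, -0.128, 0.2734]
tool_rot: [-1.253, -2.88, 0.001]
wrist_force: [1.1, 0.0, -3.4]
finger_gap: 0.193
grip_force: 118.0
```

```bash
python3 d.py .5416 -.2289 .275
```

```text
t 7.3 p [ 0.554  -0.128   0.2734] M [[-0.682, 0.731, -0.001], [0.731, 0.682, -0.0], [0.001, -0.001, -1.0]] F [ 1.09  0.05 -3.38] T [-0.   -0.08 -0.03] q [-0.24  0.28  0.51  1.69 -0.14  1.21  1.05] gap 0.19323685526846646
units [-1.307 -1.558 -0.033]
```

>>> {"op": "play_rows", "data": {
  "plan": "-0.6 -0.7 0 0 0 0;-0.4 -0.5 0 0 0 0;-0.22 -0.27 0 0 0 0;-0.1 -0.15 0.2 0 0 0;0 0 0.4 0 0 0;0 0 0.4 0 0 0;0 0 0.25 0 0 0;0 0 0 0 0 0"
}}

```text
clock: 8.3
eef_pos: [0.5411, -0.2283, 0.2108]
tool_rot: [-1.25, -2.88, 0.0]
wrist_force: [0.3, 0.4, -3.3]
finger_gap: 0.199
grip_force: 117.9
```

```bash
python3 d.py .5416 -.2289 .2127;  python3 - <<'E'
from h import *
o=np.zeros((600,800,3),np.uint8)
s=read_camera("scene"); t=read_camera("top")
print("foot proj",proj(s,[[.5416,-.2289,.1],[.5416,-.2289,.07]]))
o[:600,:400]=cv2.resize(s["img"][130:230,185:252],(400,600),interpolation=cv2.INTER_CUBIC)
o[:400,400:]=cv2.resize(t["img"][200:300,415:515],(400,400),interpolation=cv2.INTER_CUBIC)
cv2.imwrite("pics/s3.png",o)
E
```

```text
t 8.3 p [ 0.5411 -0.2283  0.2108] M [[-0.683, 0.731, -0.002], [0.731, 0.683, 0.0], [0.001, -0.001, -1.0]] F [ 0.25  0.37 -3.35] T [0.02 0.05 0.  ] q [-0.07  0.38  0.53  1.72 -0.21  1.1   1.28] gap 0.19946110626833577
units [-0.016 -0.    -0.038]
foot proj [[213.75416915 171.90509413]
 [215.12935228 181.20576375]]
```

View pics/s3.png

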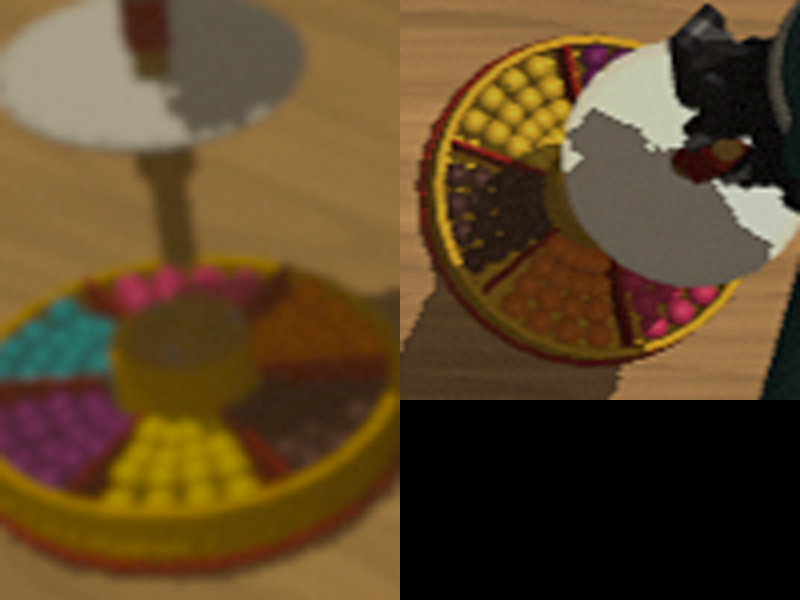

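The scene crop shows the stem foot hanging at (180,258) above the hub at (185,330), and the top crop shows the dish over the stand. I'll quantify both.

```bash
python3 - <<'E'
from h import *
s=read_camera("scene"); t=read_camera("top"); p=read_state()["eef_pos"]; zf=p[2]-.1127
# dish in top: edge points on left/bottom arcs along radial rays from predicted centre
zc=zf+.099; C=p[:2]
g=cv2.GaussianBlur(cv2.cvtColor(t["img"],cv2.COLOR_BGR2HSV)[...,1].astype(np.float32),(0,0),.6)
def edge(cam,g,z,r0,angs,lo,hi):
    out=[]
    for a in angs:
        rr=np.linspace(r0+lo,r0+hi,61); P=np.c_[C[0]+rr*np.cos(a),C[1]+rr*np.sin(a),np.full(61,z)]
        uv=proj(cam,P).astype(np.float32); v=cv2.remap(g,uv[:,0].reshape(1,-1).copy(),uv[:,1].reshape(1,-1).copy(),1)[0]
        i=np.argmax(np.diff(v)); out.append([*P[i,:2],np.diff(v)[i]])
    return np.array(out)
angs=np.radians(np.arange(40,215,6)); E=edge(t,g,zc,.0655,angs,-.01,.01)
A=E[:,:2]; from scipy.optimize import least_squares
r=least_squares(lambda q:np.hypot(A[:,0]-q[0],A[:,1]-q[1])-.0655,C,loss="soft_l1",f_scale=.001); print("top dish c",r.x.round(4),"exp",C.round(4),"res",np.abs(r.fun).mean())
gs=cv2.GaussianBlur(cv2.cvtColor(s["img"],cv2.COLOR_BGR2HSV)[...,1].astype(np.float32),(0,0),.6)
E=edge(s,gs,zc,.0655,np.radians(np.arange(-180,180,8)),-.01,.01); A=E[:,:2]
r=least_squares(lambda q:np.hypot(A[:,0]-q[0],A[:,1]-q[1])-.0655,C,loss="soft_l1",f_scale=.001); print("scene dish c",r.x.round(4),"res",np.abs(r.fun).mean())
# initial
s0=dict(s); s0["img"]=cv2.imread("pics/scene0.png"); 
g0=cv2.GaussianBlur(cv2.cvtColor(s0["img"],cv2.COLOR_BGR2HSV)[...,1].astype(np.float32),(0,0),.6); C=np.array([.594,.2456])
t0=cv2.imread("pics/top0.png"); gt=cv2.GaussianBlur(cv2.cvtColor(t0,cv2.COLOR_BGR2HSV)[...,1].astype(np.float32),(0,0),.6)
for n,cam,gg in(("scene",s,g0),("top",t,gt)):
    E=edge(cam,gg,.111,.0655,np.radians(np.arange(-180,180,8)),-.01,.01); A=E[:,:2]
    r=least_squares(lambda q:np.hypot(A[:,0]-q[0],A[:,1]-q[1])-.0655,C,loss="soft_l1",f_scale=.001); print("init",n,r.x.round(4),np.abs(r.fun).mean())
# scene hole initial
k=8; B=cv2.resize(s0["img"][172:195,200:232],None,fx=k,fy=k,interpolation=cv2.INTER_CUBIC); gg=cv2.cvtColor(B,cv2.COLOR_BGR2GRAY)
cv2.imwrite("pics/hole.png",np.hstack([cv2.resize(B,None,fx=1.5,fy=1.5),cv2.resize(cv2.resize(s["img"][158:181,200:232],None,fx=k,fy=k,interpolation=cv2.INTER_CUBIC),None,fx=1.5,fy=1.5)]))
E
```

```text
top dish c [ 0.5419 -0.2286] exp [ 0.5417 -0.229 ] res 0.0004681620008195798
scene dish c [ 0.5452 -0.226 ] res 0.0013563296904446115
init scene [0.5962 0.2481] 0.002020393873001669
init top [0.5944 0.2453] 0.0005773822484782637
```

View pics/hole.png

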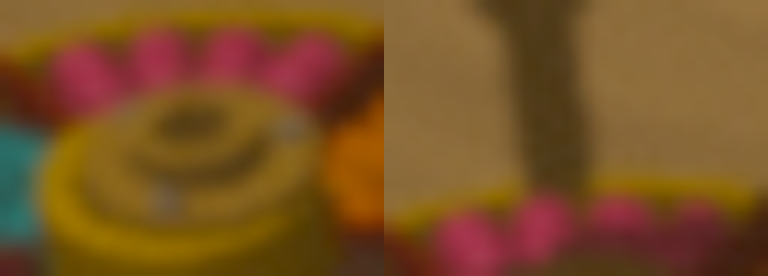

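Per the top view the dish centre agrees with the arm to 0.5 mm, and in both cameras the bore is at about (.5416,-.2289). I lean 15° about tool x with low edge toward tool +y, aiming 3 mm short so the edge surely enters.

>>> {"op": "play_rows", "data": {
  "plan": "0 0 -0.1 0.5 0 0;0 0.2 0 0.5 0 0;0 0.2 0 0.5 0 0;0 0.2 0 0.5 0 0;0 0 0 0.5 0 0;0 0 0 0 0 0;0 0 0 0 0 0"
}}

```text
clock: 9.38
eef_pos: [0.5627, -0.2094, 0.2139]
tool_rot: [-1.204, -2.766, 0.363]
wrist_force: [-0.6, -0.1, -3.7]
finger_gap: 0.196
grip_force: 118.1
```

```bash
cat > f.py <<'E'
import sys
from h import *
# f.py a b z : foot target = hole + a*e_lat + b*d (mm), z mm above mouth. prints foot now in (lat,d,z rel mouth, mm) and shift units
HOLE=np.array([.5416,-.2289,.07]); d=np.array([.731,.682,0]); d/=np.linalg.norm(d); l=np.array([-d[1],d[0],0]); B=np.c_[l,d,[0,0,1]]
st=read_state(); M=R.from_rotvec(st["tool_rot"]).as_matrix(); p=st["eef_pos"]; foot=p+.1127*M[:,2]
print("t",round(st["clock"],2),"foot l,d,z mm",(B.T@(foot-HOLE)*1e3).round(2),"tilt",np.degrees(np.arccos(-M[2,2])).round(2),"lean l,d",np.degrees(-B.T@M[:,2])[:2].round(2),"F l,d,z",(B.T@st["wrist_force"]).round(2),"T",(B.T@st["torque"]).round(3))
if len(sys.argv)>3:
    g=HOLE+B@(np.array(sys.argv[1:4],float)/1e3); print("units",(M.T@(g-foot)/.05).round(4))
print("1mm down units",(M.T@[0,0,-.001]/.05).round(4),"1mm d",(M.T@d*.02).round(4),"1mm l",(M.T@l*.02).round(4))
E
python3 f.py 0 -3 5
```

```text
t 9.38 foot l,d,z mm [-0.19 -0.35 34.99] tilt 14.96 lean l,d [1.000e-02 1.479e+01] F l,d,z [ 0.31 -0.55 -3.74] T [-0.465  0.033  0.015]
units [0.0039 0.1036 0.5932]
1mm down units [0.     0.0052 0.0193] 1mm d [ 0.      0.0193 -0.0052] 1mm l [ 0.02 -0.   -0.  ]
```

>>> {"op": "play_rows", "data": {
  "plan": "0.004 0.02 0.12 0 0 0;0 0.03 0.15 0 0 0;0 0.03 0.15 0 0 0;0 0.015 0.12 0 0 0;0 0.008 0.05 0 0 0;0 0 0 0 0 0;0 0 0 0 0 0"
}}

```text
clock: 10.25
eef_pos: [0.5612, -0.2104, 0.184]
tool_rot: [-1.202, -2.766, 0.364]
wrist_force: [-0.6, -0.3, -3.0]
finger_gap: 0.194
grip_force: 118.0
```

```bash
python3 f.py 0 -3 1
```

```text
t 10.25 foot l,d,z mm [ 0.13 -2.16  5.13] tilt 14.99 lean l,d [ 0.03 14.82] F l,d,z [ 0.23 -0.67 -2.96] T [-0.511  0.014 -0.016]
units [-0.0026  0.0051  0.0841]
1mm down units [0.     0.0052 0.0193] 1mm d [-0.      0.0193 -0.0052] 1mm l [ 0.02  0.   -0.  ]
```

>>> {"op": "play_rows", "data": {
  "plan": "0 0.001 0.02 0 0 0;0 0.001 0.02 0 0 0;0 0.001 0.02 0 0 0;0 0.001 0.02 0 0 0;0 0 0 0 0 0"
}}

```text
clock: 10.88
eef_pos: [0.5604, -0.2109, 0.1798]
tool_rot: [-1.202, -2.766, 0.364]
wrist_force: [0.0, -0.5, -3.3]
finger_gap: 0.198
grip_force: 118.0
```

```bash
python3 f.py 0 -3 -1
```

```text
t 10.88 foot l,d,z mm [ 0.34 -3.16  0.92] tilt 15.01 lean l,d [ 0.   14.84] F l,d,z [-0.35 -0.31 -3.33] T [-0.503 -0.056 -0.01 ]
units [-0.0067  0.013   0.0363]
1mm down units [-0.      0.0052  0.0193] 1mm d [-0.      0.0193 -0.0052] 1mm l [ 0.02  0.   -0.  ]
```

>>> {"op": "play_rows", "data": {
  "plan": "0 0.003 0.01 0 0 0;0 0.003 0.01 0 0 0;0 0 0 0 0 0"
}}

```text
clock: 11.25
eef_pos: [0.5605, -0.2109, 0.1788]
tool_rot: [-1.202, -2.766, 0.364]
wrist_force: [-0.4, -0.3, -2.7]
finger_gap: 0.197
grip_force: 118.0
```

```bash
python3 f.py 0 -3 -1
```

```text
t 11.25 foot l,d,z mm [ 0.29 -3.07 -0.07] tilt 15.0 lean l,d [1.000e-02 1.483e+01] F l,d,z [ 0.1  -0.47 -2.72] T [-0.501 -0.007 -0.14 ]
units [-0.0058  0.0061  0.0175]
1mm down units [0.     0.0052 0.0193] 1mm d [-0.      0.0193 -0.0052] 1mm l [ 0.02  0.   -0.  ]
```

>>> {"op": "play_rows", "data": {
  "plan": "0 0.003 0.01 0 0 0;0 0.003 0.01 0 0 0;0 0 0 0 0 0"
}}

```text
clock: 11.62
eef_pos: [0.5605, -0.2108, 0.1777]
tool_rot: [-1.202, -2.766, 0.364]
wrist_force: [0.8, 0.9, -3.8]
finger_gap: 0.192
grip_force: 118.1
```

```bash
python3 f.py 0 -3 -1
```

```text
t 11.62 foot l,d,z mm [ 0.27 -2.99 -1.12] tilt 15.0 lean l,d [1.000e-02 1.483e+01] F l,d,z [ 0.05  1.2  -3.8 ] T [-0.634  0.022 -0.009]
units [-0.0054 -0.0008 -0.0024]
1mm down units [0.     0.0052 0.0193] 1mm d [-0.      0.0193 -0.0052] 1mm l [ 0.02  0.   -0.  ]
```

>>> {"op": "play_rows", "data": {
  "plan": "0 0.009 0.005 0 0 0;0 0.01 0.002 0 0 0;0 0.01 0.002 0 0 0;0 0 0 0 0 0"
}}

```text
clock: 12.12
eef_pos: [0.5614, -0.2099, 0.1769]
tool_rot: [-1.202, -2.766, 0.364]
wrist_force: [-0.0, 0.2, -3.6]
finger_gap: 0.191
grip_force: 118.0
```

```bash
python3 f.py 0 0 -2
```

```text
t 12.12 foot l,d,z mm [ 0.34 -1.75 -1.95] tilt 15.01 lean l,d [ 0.   14.83] F l,d,z [ 0.14  0.12 -3.61] T [-0.463 -0.058  0.035]
units [-0.0068  0.0341 -0.0081]
1mm down units [-0.      0.0052  0.0193] 1mm d [-0.      0.0193 -0.0052] 1mm l [ 0.02  0.   -0.  ]
```

>>> {"op": "play_rows", "data": {
  "plan": "0 0.007 0.006 0 0 0;0 0.007 0.006 0 0 0;0 0 0 0 0 0"
}}

```text
clock: 12.5
eef_pos: [0.5618, -0.2096, 0.1762]
tool_rot: [-1.202, -2.766, 0.364]
wrist_force: [-0.8, -1.0, -3.2]
finger_gap: 0.194
grip_force: 118.0
```

```bash
python3 f.py 0 0 -2
```

```text
t 12.5 foot l,d,z mm [ 0.29 -1.25 -2.7 ] tilt 15.01 lean l,d [1.000e-02 1.483e+01] F l,d,z [-0.19 -1.22 -3.21] T [-0.518 -0.052 -0.112]
units [-0.0059  0.0204 -0.02  ]
1mm down units [0.     0.0052 0.0193] 1mm d [-0.      0.0193 -0.0052] 1mm l [ 0.02  0.   -0.  ]
```

>>> {"op": "play_rows", "data": {
  "plan": "0 0.01 -0.001 0 0 0;0 0 0 0 0 0"
}}

```text
clock: 12.75
eef_pos: [0.5622, -0.2092, 0.1761]
tool_rot: [-1.202, -2.766, 0.364]
wrist_force: [-0.2, -0.0, -3.3]
finger_gap: 0.198
grip_force: 118.0
```

```bash
python3 f.py 0 0 -2
```

```text
t 12.75 foot l,d,z mm [ 0.29 -0.67 -2.74] tilt 15.0 lean l,d [1.000e-02 1.483e+01] F l,d,z [ 0.12 -0.13 -3.35] T [-0.505 -0.026  0.07 ]
units [-0.0059  0.0092 -0.0178]
1mm down units [0.     0.0052 0.0193] 1mm d [-0.      0.0193 -0.0052] 1mm l [ 0.02  0.   -0.  ]
```

>>> {"op": "play_rows", "data": {
  "plan": "0 0.01 -0.002 0 0 0;0 0 0 0 0 0"
}}

```text
clock: 13.0
eef_pos: [0.5626, -0.2089, 0.1761]
tool_rot: [-1.202, -2.766, 0.364]
wrist_force: [0.2, 1.1, -2.8]
finger_gap: 0.193
grip_force: 118.0
```

```bash
python3 f.py 0 0 -2
```

```text
t 13.0 foot l,d,z mm [ 0.28 -0.21 -2.76] tilt 15.0 lean l,d [1.000e-02 1.483e+01] F l,d,z [ 0.73  0.89 -2.79] T [-0.525 -0.001  0.144]
units [-0.0056  0.     -0.0158]
1mm down units [0.     0.0052 0.0193] 1mm d [-0.      0.0193 -0.0052] 1mm l [ 0.02  0.   -0.  ]
```

>>> {"op": "play_rows", "data": {
  "plan": "0 0.01 -0.003 0 0 0;0 0.006 -0.001 0 0 0;0 0 0 0 0 0"
}}

```text
clock: 13.38
eef_pos: [0.5631, -0.2085, 0.1761]
tool_rot: [-1.202, -2.766, 0.364]
wrist_force: [-0.6, -0.6, -2.9]
finger_gap: 0.195
grip_force: 118.0
```

```bash
python3 f.py 0 0 -2
```

```text
t 13.38 foot l,d,z mm [ 0.28  0.42 -2.78] tilt 15.01 lean l,d [1.000e-02 1.484e+01] F l,d,z [-0.02 -0.83 -2.92] T [-0.129 -0.058 -0.097]
units [-0.0055 -0.0122 -0.013 ]
1mm down units [0.     0.0052 0.0193] 1mm d [-0.      0.0193 -0.0052] 1mm l [ 0.02  0.   -0.  ]
```

>>> {"op": "play_rows", "data": {
  "plan": "0 0.01 -0.003 0 0 0;0 0.006 -0.001 0 0 0;0 0 0 0 0 0"
}}

```text
clock: 13.75
eef_pos: [0.5636, -0.208, 0.176]
tool_rot: [-1.202, -2.765, 0.365]
wrist_force: [-1.7, -1.5, -4.2]
finger_gap: 0.197
grip_force: 118.0
```

```bash
python3 f.py 0 0 -2
```

```text
t 13.75 foot l,d,z mm [ 0.3   1.17 -2.82] tilt 15.02 lean l,d [ 0.   14.85] F l,d,z [ 0.09 -2.24 -4.17] T [0.324 0.024 0.086]
units [-0.0061 -0.0268 -0.0097]
1mm down units [-0.      0.0052  0.0193] 1mm d [-0.      0.0193 -0.0052] 1mm l [ 0.02  0.   -0.  ]
```

>>> {"op": "play_rows", "data": {
  "plan": "0 -0.013 0.004 0 0 0;0 -0.012 0.004 0 0 0;0 -0.117 0.003 -0.5 0 0;0 -0.117 0.003 -0.5 0 0;0 0 0 0 0 0"
}}

```text
clock: 14.38
eef_pos: [0.5535, -0.2181, 0.1793]
tool_rot: [-1.229, -2.817, 0.218]
wrist_force: [0.0, -0.3, -2.4]
finger_gap: 0.193
grip_force: 118.2
```

```bash
python3 f.py 0 0.4 -4
```

```text
t 14.38 foot l,d,z mm [-0.29 -1.19 -2.03] tilt 8.85 lean l,d [0.04 8.81] F l,d,z [-0.24 -0.2  -2.45] T [-0.302 -0.035 -0.049]
units [0.0059 0.0376 0.034 ]
1mm down units [0.     0.0031 0.0198] 1mm d [ 0.0001  0.0198 -0.0031] 1mm l [ 0.02   -0.0001 -0.    ]
```

>>> {"op": "play_rows", "data": {
  "plan": "0 0.012 0.004 0 0 0;0 0.014 0.008 0 0 0;0 0.003 0.014 0 0 0;0 0 0 0 0 0"
}}

```text
clock: 14.88
eef_pos: [0.5553, -0.2156, 0.1767]
tool_rot: [-1.223, -2.816, 0.222]
wrist_force: [-1.6, -1.2, -4.0]
finger_gap: 0.195
grip_force: 118.1
```

```bash
python3 f.py 0 0.4 -4
```

```text
t 14.88 foot l,d,z mm [ 0.41  1.36 -4.64] tilt 9.04 lean l,d [-0.01  9.  ] F l,d,z [ 0.19 -1.96 -4.02] T [ 0.579 -0.087 -0.01 ]
units [-0.0082 -0.021  -0.0095]
1mm down units [-0.      0.0031  0.0198] 1mm d [-0.      0.0198 -0.0031] 1mm l [0.02 0.   0.  ]
```

>>> {"op": "play_rows", "data": {
  "plan": "0 -0.022 0.004 0 0 0;0 -0.117 0.003 -0.5 0 0;0 0 0 0 0 0;0 0 0 0 0 0"
}}

```text
clock: 15.38
eef_pos: [0.5506, -0.22, 0.1777]
tool_rot: [-1.233, -2.84, 0.149]
wrist_force: [0.1, 0.4, -3.3]
finger_gap: 0.192
grip_force: 118.2
```

```bash
python3 f.py 0 0.4 -4
```

```text
t 15.38 foot l,d,z mm [ 0.38  0.86 -4.38] tilt 6.01 lean l,d [0.01 6.  ] F l,d,z [ 0.18  0.35 -3.34] T [ 0.086 -0.041  0.004]
units [-0.0076 -0.01   -0.0066]
1mm down units [0.     0.0021 0.0199] 1mm d [-0.      0.0199 -0.0021] 1mm l [ 0.02  0.   -0.  ]
```

>>> {"op": "play_rows", "data": {
  "plan": "0 -0.116 0.003 -0.5 0 0;0 -0.116 0.003 -0.5 0 0;0 0 0 0 0 0;0 0 0 0 0 0"
}}

```text
clock: 15.88
eef_pos: [0.5424, -0.2276, 0.1782]
tool_rot: [-1.25, -2.882, 0.001]
wrist_force: [0.1, -0.2, -2.1]
finger_gap: 0.192
grip_force: 118.4
```

```bash
python3 f.py 0 0.4 -6
```

```text
t 15.88 foot l,d,z mm [ 0.43  1.35 -4.48] tilt 0.06 lean l,d [-0.    0.06] F l,d,z [-0.21 -0.04 -2.15] T [ 0.452 -0.07  -0.064]
units [-0.0086 -0.0191  0.0304]
1mm down units [-0.    0.    0.02] 1mm d [-0.    0.02 -0.  ] 1mm l [0.02 0.   0.  ]
```

>>> {"op": "play_rows", "data": {
  "plan": "0 -0.018 0 0 0 0;0 0 0.02 0 0 0;0 0 0.02 0 0 0;0 0 0.02 0 0 0;0 0 0 0 0 0;0 0 0 0 0 0"
}}

```text
clock: 16.62
eef_pos: [0.5411, -0.229, 0.1753]
tool_rot: [1.252, 2.881, -0.0]
wrist_force: [0.0, 1.3, -3.4]
finger_gap: 0.194
grip_force: 118.3
```

```bash
python3 f.py 0 0.4 -8
```

```text
t 16.62 foot l,d,z mm [ 0.24 -0.39 -7.38] tilt 0.01 lean l,d [0.01 0.  ] F l,d,z [ 0.92  0.87 -3.44] T [-0.011  0.01   0.159]
units [-0.0047  0.0159  0.0124]
1mm down units [0.   0.   0.02] 1mm d [-0.    0.02 -0.  ] 1mm l [ 0.02  0.   -0.  ]
```

>>> {"op": "play_rows", "data": {
  "plan": "0 0.008 0.02 0 0 0;0 0 0.02 0 0 0;0 0 0.03 0 0 0;0 0 0.03 0 0 0;0 0 0.03 0 0 0;0 0 0.02 0 0 0;0 0 0 0 0 0;0 0 0 0 0 0"
}}

```text
clock: 17.62
eef_pos: [0.5414, -0.2287, 0.1678]
tool_rot: [1.252, 2.881, -0.0]
wrist_force: [-1.0, -0.3, -3.4]
finger_gap: 0.191
grip_force: 118.4
```

```bash
python3 f.py 0 0 -48
```

```text
t 17.62 foot l,d,z mm [ 2.500e-01  1.000e-02 -1.489e+01] tilt 0.01 lean l,d [0.01 0.  ] F l,d,z [ 0.43 -0.91 -3.45] T [-0.002  0.025 -0.028]
units [-4.900e-03 -1.000e-04  6.622e-01]
1mm down units [0.   0.   0.02] 1mm d [-0.    0.02 -0.  ] 1mm l [ 0.02  0.   -0.  ]
```

>>> {"op": "play_rows", "data": {
  "plan": "0 0.002 0.05 0 0 0;0 0 0.07 0 0 0;0 0 0.07 0 0 0;0 0 0.07 0 0 0;0 0 0.05 0 0 0;0 0 0.03 0 0 0;0 0 0 0 0 0"
}}

```text
clock: 18.5
eef_pos: [0.5415, -0.2286, 0.1507]
tool_rot: [-1.252, -2.881, 0.0]
wrist_force: [0.2, -0.4, -3.0]
finger_gap: 0.193
grip_force: 118.3
```

```bash
python3 f.py 0 0 -48
```

```text
t 18.5 foot l,d,z mm [  0.3    0.13 -32.  ] tilt 0.01 lean l,d [0.   0.01] F l,d,z [-0.4  -0.09 -2.99] T [ 0.044 -0.013  0.012]
units [-0.006  -0.0026  0.32  ]
1mm down units [0.   0.   0.02] 1mm d [-0.    0.02 -0.  ] 1mm l [ 0.02  0.   -0.  ]
```

>>> {"op": "play_rows", "data": {
  "plan": "0 0 0.05 0 0 0;0 0 0.05 0 0 0;0 0 0.05 0 0 0;0 0 0.04 0 0 0;0 0 0.02 0 0 0;0 0 0 0 0 0;0 0 0 0 0 0"
}}

```text
clock: 19.38
eef_pos: [0.5416, -0.2286, 0.1404]
tool_rot: [1.252, 2.881, -0.0]
wrist_force: [-0.0, -0.4, -3.7]
finger_gap: 0.192
grip_force: 118.3
```

```bash
python3 f.py 0 0 -48
```

```text
t 19.38 foot l,d,z mm [  0.22   0.16 -42.35] tilt 0.01 lean l,d [ 0.01 -0.  ] F l,d,z [-0.3  -0.33 -3.68] T [ 0.     0.008 -0.022]
units [-0.0044 -0.0033  0.1131]
1mm down units [ 0.   -0.    0.02] 1mm d [-0.    0.02  0.  ] 1mm l [ 0.02  0.   -0.  ]
```

>>> {"op": "play_rows", "data": {
  "plan": "0 0 0.04 0 0 0;0 0 0.03 0 0 0;0 0 0.02 0 0 0;0 0 0.01 0 0 0;0 0 0 0 0 0;0 0 0 0 0 0"
}}

```text
clock: 20.12
eef_pos: [0.5415, -0.2286, 0.1353]
tool_rot: [1.252, 2.881, -0.0]
wrist_force: [0.1, 0.5, -3.0]
finger_gap: 0.199
grip_force: 118.3
```

>>> {"op": "play_rows", "data": {
  "plan": "0 0 0.01 0 0 0;0 0 0 0 0 0;0 0 0 0 0 0"
}}

```text
clock: 20.5
eef_pos: [0.5415, -0.2286, 0.1348]
tool_rot: [1.252, 2.881, -0.0]
wrist_force: [0.6, 0.3, -2.3]
finger_gap: 0.194
grip_force: 118.5
```

```bash
python3 f.py 0 0 -48
```

```text
t 20.5 foot l,d,z mm [  0.26   0.16 -47.89] tilt 0.01 lean l,d [0.01 0.  ] F l,d,z [-0.18  0.66 -2.33] T [-0.017 -0.052  0.01 ]
units [-0.0053 -0.0032  0.0022]
1mm down units [0.   0.   0.02] 1mm d [-0.    0.02 -0.  ] 1mm l [ 0.02  0.   -0.  ]
```

>>> {"op": "play_rows", "data": {
  "plan": "0 0 0.01 0 0 0;0 0 0 0 0 0;0 0 0 0 0 0"
}}

```text
clock: 20.88
eef_pos: [0.5418, -0.2287, 0.1347]
tool_rot: [1.252, 2.881, 0.0]
wrist_force: [-0.8, -0.2, 5.2]
finger_gap: 0.196
grip_force: 119.4
```

>>> {"op": "play_rows", "data": {
  "plan": "0 0 0.006 0 0 0;0 0 0 0 0 0;0 0 0 0 0 0"
}}

```text
clock: 21.25
eef_pos: [0.5419, -0.2288, 0.1347]
tool_rot: [1.251, 2.88, 0.0]
wrist_force: [-1.2, 0.8, 8.4]
finger_gap: 0.194
grip_force: 120.0
```

>>> {"op": "play_rows", "data": {
  "plan": "0 0 -0.008 0 0 0;0 0 0 0 0 0;0 0 0 0 0 0",
  "squeeze": 20
}}

```text
clock: 21.62
eef_pos: [0.5418, -0.2287, 0.1347]
tool_rot: [1.252, 2.881, 0.0]
wrist_force: [-0.7, 0.5, 5.8]
finger_gap: 0.195
grip_force: 119.4
```

>>> {"op": "play_rows", "data": {
  "plan": "0 0 0 0 0 0;0 0 0 0 0 0;0 0 0 0 0 0;0 0 0 0 0 0;0 0 0 0 0 0;0 0 0 0 0 0",
  "fingers": -1
}}

```text
clock: 22.38
eef_pos: [0.5415, -0.2286, 0.1344]
tool_rot: [1.252, 2.881, -0.0]
wrist_force: [0.4, -0.2, -1.0]
finger_gap: 0.999
grip_force: 0.0
```

>>> {"op": "play_rows", "data": {
  "plan": "0 0 -0.1 0 0 0;0 0 -0.3 0 0 0;0 0 -0.5 0 0 0;0 0 -0.6 0 0 0;0 0 -0.6 0 0 0;0 0 -0.6 0 0 0;-0.6 0 0 0 0 0;-1 0 0 0 0 0"
}}

```text
clock: 23.38
eef_pos: [0.5971, -0.2868, 0.2718]
tool_rot: [1.248, 2.88, 0.002]
wrist_force: [0.1, 0.5, 1.1]
finger_gap: 1.003
grip_force: 0.0
```

>>> {"op": "play_rows", "data": {
  "plan": "-1 0 0 0 0 0;-0.6 0 0 0 0 0;0 0 0 0 0 0;0 0 0 0 0 0"
}}

```text
clock: 23.88
eef_pos: [0.6504, -0.3452, 0.2701]
tool_rot: [1.252, 2.881, -0.0]
wrist_force: [-0.2, 0.2, -0.4]
finger_gap: 0.999
grip_force: 0.0
```

```bash
python3 d.py; python3 - <<'E'
from h import *
o=np.zeros((560,800,3),np.uint8)
s=read_camera("scene"); t=read_camera("top")
o[:,:400]=cv2.resize(s["img"][125:237,170:250],(400,560),interpolation=cv2.INTER_CUBIC)
o[:400,400:]=cv2.resize(t["img"][200:300,415:515],(400,400),interpolation=cv2.INTER_CUBIC)
cv2.imwrite("pics/end.png",o)
for h in (.022,): print("top dish proj",proj(t,[.5419,-.2286,.121]),proj(s,[.5419,-.2286,.121]))
E
```

```text
t 23.875 p [ 0.6504 -0.3452  0.2701] M [[-0.682, 0.731, 0.0], [0.731, 0.682, -0.0], [-0.0, 0.0, -1.0]] F [-0.18  0.17 -0.4 ] T [-0.03 -0.02  0.03] q [ 0.14  0.63  0.52  1.22 -0.3   1.37  1.39] gap 0.9990903751601817
top dish proj [[474.2579622  244.74047899]] [[212.77982896 165.31905214]]
```

View pics/end.png

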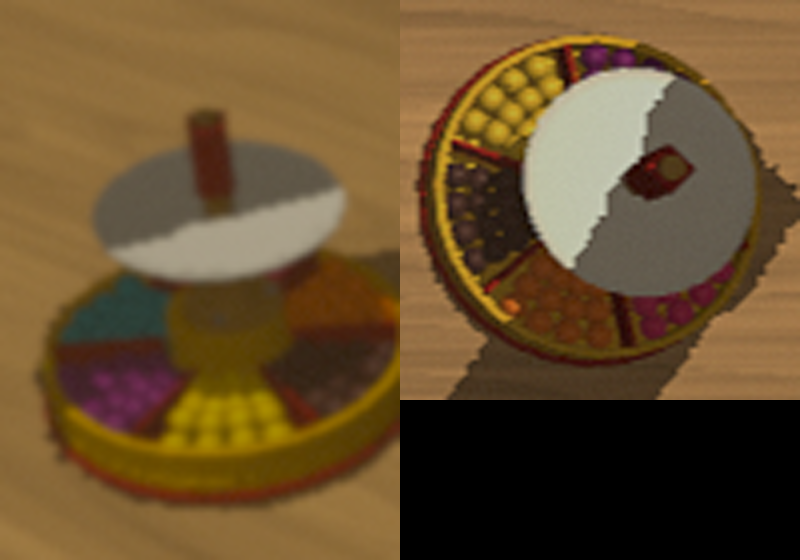

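The picture shows the tier upright on the stand. The dish centre at top crop (640,181) is about (474.7,244.8), matching the predicted (474.3,244.7) for a seated tier, and the gripper is clear.

```bash
python3 -c "from workcell import *; print(sign_off())"
```

```text
the job is handed in; nothing more can be done
None
```

The tier is seated upright in the socket and released: it was started with a 15° lean, straightened and slid home under about 12 N at the end, and the job was handed in at about 24 s; I did not re-measure the jar or bystanders at the end.

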